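# Rinse bench: nest the pans, lean the paddle, set the extraction

### The job

Before touching the rinsed ware, swing the red extraction lever fully open and leave it open while you work: nest every loose steel pan into the blue-rimmed pan, all noses the same way and each fully seated in the one below, and lean the stirring paddle in the drip stand, green blade down with its foot against the blue stop and the top of its handle resting against the clear panel. When all that is done, bring the red lever back in line with the yellow pointer and leave the pointer where it is; do not knock over the two small reagent bottles among the pans.

Things in the scene. Friction and masses are not known exactly. Their poses are not given: they have to be found in the camera images.
- pan_a: Loose steel sample pan, may be absent. 120 long x 60 wide x 30 high, 0.13 kg. From above, in its axes: square back end at x=-60, parallel sides (y=+/-30) from x=-60 to +20, then running in to a 28-wide flat nose at x=+60. Rim band 10 high, 5 thick round the top (z 20 to 30), flat upright faces, to grip across the 60 width near the origin. Origin: centre of underside; x to the nose, z up.
- pan_b: Another loose pan, exactly like pan_a, same axes; may be absent. All pans are alike: their walls slope in downwards (floor outline 16 inside the rim outline), so, turned nose to nose, one drops into another with about 2 play, centred by the slopes, and rests rim on rim, 10 higher. Turned otherwise it stays up.
- pan_c: Another loose pan, exactly like pan_a, same axes; may be absent.
- pan_d: Another loose pan, exactly like pan_a, same axes; may be absent.
- pan_a_nose (a point): point on pan_a: middle of the nose edge at rim height, 60 ahead of its origin along its x and 30 up.
- pan_b_nose (a point): point on pan_b: middle of the nose edge at rim height, 60 ahead of its origin along its x and 30 up.
- pan_c_nose (a point): point on pan_c: middle of the nose edge at rim height, 60 ahead of its origin along its x and 30 up.
- pan_d_nose (a point): point on pan_d: middle of the nose edge at rim height, 60 ahead of its origin along its x and 30 up.
- base_pan: Fixed blue-rimmed pan, shaped like the loose pans, on a 4-thick black rubber mat (150 x 90). Origin: on the bench under the pan's centre (its underside is at z = 4, rim top at z = 34); x points to its nose, z up. The first pan nested in it has its origin 14 above this origin, the next 24, then 34, 44.
- base_nose (a point): middle of the nose edge of base_pan at rim height (60 along its x, 34 up).
- paddle: Loose stirring paddle, 200 long, 0.14 kg: orange square handle 20 x 20 from x = -100 to +50, and a green flat blade 44 wide x 8 thick from x = +40 to +100 at mid height (z = 6 to 14). Lies flat on the bench at the start. Origin: middle of the length, on the underside; x runs from handle to blade, z up.
- paddle_foot (a point): centre of the end of the paddle's green blade (x = +100, z = 10 in its axes).
- paddle_top (a point): centre of the end of the paddle's orange handle (x = -100, z = 10 in its axes).
- drip_stand: Fixed drip stand, 130 wide (y = +/-65). Origin: on the bench under the inner face of the blue stop; x points level from stop to clear panel, z up. Floor plate 4 thick; blue stop 12 thick, top at z = 18, inner face at x = 0; clear upright panel in a steel frame, 200 high, its face towards the stop at x = 155. The paddle leaning with its foot on the stop stands about 43 degrees above level.
- damper: Fixed grey extraction duct box, 180 x 180 x 55 high, with an aluminium dial on top. Origin: on the bench straight under the lever's pivot; z up.
- damper_lever (a joint): angle of the red-knobbed extraction lever, rad, turning level about an upright pivot. At 0 the lever points along the damper's own -x; it grows anticlockwise seen from above to 1.571, where it is fully open, against its end, pointing along the damper's -y (at the green block). Stays where it is left; about 3 N at the knob moves it.
- lever_knob (a point): top centre of the lever's red upright round knob, 22 diameter, 45 tall (75 to 120 above the bench), 75 from the pivot; x axis lies along the lever, from knob to pivot.
- damper_pivot (a point): on the lever's pivot axis, 120 above the bench.
- set_mark (a joint): angle of the yellow pointer on the dial under the lever, rad, same zero and direction as damper_lever: lever and pointer are in line when both joints read the same.
- mark_tip (a point): outer end of the yellow pointer, 100 from the pivot, 61 above the bench; x axis lies along the pointer, towards the pivot.
- small_amber: bystander: small amber reagent bottle, 44 diameter, 70 high, closed; origin at the centre of its underside.
- small_clear: bystander: small clear reagent bottle, 44 diameter, 70 high, closed; origin at the centre of its underside.
Not all that is in view belongs to the job. There is more than one size of the paddle; the job needs the larger.

How it is judged:
By the outcome, as a careful person would: the job done as asked, in the order asked, and still so for the second after the job is handed in, with the robot touching nothing.
Of pan_a, pan_b, pan_c, pan_d only 2 to 4 are there at a start; the rules pass over those that are not, and their reading is None.
At some moment in a run one of pan_a, pan_b, pan_c, pan_d may be knocked a few centimetres aside while the robot is not near it.
It also fails if it takes over 210 s, if anything falls off the work surface, if the arm or the gripper's body presses on something with over 40 N, if the wrist force passes 120 N, or if a joint passes its speed limit or range.

### The arm

A 6-joint arm with a two-finger parallel gripper is mounted at the origin on the work surface. World frame = base frame: x ahead of the robot, y to its left, z up, the work surface at z = 0. Lengths are in mm, angles in rad, forces in N, time in s.
With the tool pointing down it reaches from about 350 to 975 mm from the base axis. Payload 7.1 kg.
Tool frame: the origin (TCP) lies on the front face of the gripper's body, between the roots of the fingers; the fingertips stand 80 mm ahead of it and the grasp point (between the pads) lies 61 mm ahead of it (env.tips_ahead is the distance from the TCP to the fingertips, in mm); z points along the fingers, y is the direction in which the jaws open and shut (so a half turn about z gives the same grasp; the last joint's range is limited). The gripper opens to 88 mm and grips with 3 to 60 N. Pads are 20 mm wide; open, the fingers measure 115 mm over their backs; the gripper's body (75 mm by 178 mm) begins 61 mm behind the grasp point.
Start: joints at [-1.365, 0.423, 1.63, -0, 1.089, -0.019], TCP at [139.339, -609.254, 302.675] pointing down, gripper open.
Joint ranges: [-3, 3], [-0.9, 2.11], [0.09, 2.58], [-1.31, 4.45], [0.11, 2.69], [-2.54, 2.54]. Speed limits (rad/s): [2.39, 2.39, 3.01, 3.14, 3.14, 3.14].

### API

Orientations are given as a unit quaternion [x, y, z, w].
In Python, from station import env, set_gripper, viewer, workorder gives the robot as it stands. Calls block until the motion is done:
- env.reach(position, orientation): joint-space move of the TCP to a pose.
- env.move_l(position, rot=None, rate=150, f_stop=None): straight line of the TCP; rot=None keeps the orientation; rate is the mean speed in mm/s. With f_stop (N) it stops when the force on the tool has changed by that much, and returns True; else False.
- env.move_joints(angles): joint-space move.
- set_gripper(opening): finger opening in mm; the grip force is fixed at half the most; returns when the fingers have stopped.
- env.hold(seconds).
- env.ik(position, orientation): joint angles nearest the present ones, or None.
- env.read_state(): the state.
- viewer.camera(name): name is "scene" or "top"; returns the picture (420x560x3 uint8, blue, green, red); there is no depth.
- viewer.camera_params(name): a dict with "fx", "fy", "cx", "cy" (pixels), "pose" (4x4, takes a point from camera to world coordinates). Camera axes: x right, y up, looking along -z (the intrinsics and any distortion apply to the point x, -y, -z); pixel columns grow to the right and rows downward; lengths in mm; the calibration is good to about 2 mm. A picture is of the moment at which its call begins. camera_params takes no time and is no camera call.
A pose or a line that the arm cannot do raises env.IKError and nothing moves.
- workorder.sign_off(): hands the job in, once; it reports no verdict.
The state is a dict: "time_s": time; "qpos": joint angles; "dq": joint speeds; "tau": joint torques, N m; "tool_pos": TCP position; "orientation": TCP orientation; "force": force on the tool from outside, world axes, zero at the start; "wrist_torque": the same for the moment, N m; "width": finger opening in mm.
Only numpy, scipy, OpenCV 4.12 (cv2) and the standard library are available. Lean on these libraries where they do the work, as an engineer would, in place of code of your own. Each camera call takes 0.05 s, during which the arm holds its last target. There are 200 camera calls.

## Working session

There is one attempt and no reset: what is moved stays moved. The work goes in short steps, each a Python script; the robot and the scene stay as the last script left them, time stands still between calls to the robot, and variables do not carry over. Pictures are saved under pics/ and viewed, about 12 in all and at most 16, crops included, and the job is handed in when it is done.

```bash
ls; mkdir -p pics
python3 - <<'E'
from station import env, viewer
import cv2
for n in("scene","top"):
    im=viewer.camera(n); cv2.imwrite(f"pics/{n}0.png",cv2.resize(im,(800,600),interpolation=cv2.INTER_CUBIC))
    p=viewer.camera_params(n); print(n,p)
print(env.read_state())
E
```

```text
pics
scene {'fx': 512.024782807274, 'fy': 512.024782807274, 'cx': 277.75130353738007, 'cy': 204.61947188473837, 'pose': array([[-6.43543930e-01, -5.61114636e-01,  5.20578116e-01,
         1.08168179e+03],
       [ 7.65405903e-01, -4.69784699e-01,  4.39836493e-01,
         5.58026455e+02],
       [-2.23905999e-03,  6.81507668e-01,  7.31807547e-01,
         9.61399219e+02],
       [ 0.00000000e+00,  0.00000000e+00,  0.00000000e+00,
         1.00000000e+00]])}
top {'fx': 414.88784480796255, 'fy': 414.88784480796255, 'cx': 284.77425253245934, 'cy': 207.69272370738764, 'pose': array([[-1.33206955e-02,  9.91165390e-01, -1.31961086e-01,
         3.35794116e+02],
       [-9.99517559e-01, -1.69021053e-02, -2.60570206e-02,
         1.39287119e+01],
       [-2.80572372e-02,  1.31550325e-01,  9.90912359e-01,
         1.25926729e+03],
       [ 0.00000000e+00,  0.00000000e+00,  0.00000000e+00,
         1.00000000e+00]])}
{'time_s': 0.1, 'qpos': array([-1.36496438e+00,  4.23760738e-01,  1.63061733e+00, -3.55358549e-05,
        1.08862371e+00, -1.89543627e-02]), 'dq': array([-0.00037889, -0.0017448 , -0.00239504,  0.00082842, -0.00125774,
       -0.00152409]), 'tau': array([ 2.40363324e-04, -5.45614100e+01, -2.74324983e+01,  6.46073604e-02,
        1.88688742e-02, -2.79903793e-05]), 'tool_pos': array([ 139.27467962, -608.87079967,  301.98018882]), 'orientation': array([ 9.93689363e-01,  1.12164847e-01, -8.14054662e-05, -7.00020858e-04]), 'force': array([ 0.37023122,  0.06820242, -0.55021345]), 'wrist_torque': array([0.01183244, 0.01245613, 0.06991104]), 'width': 88.1445920098123}
```

View pics/scene0.png

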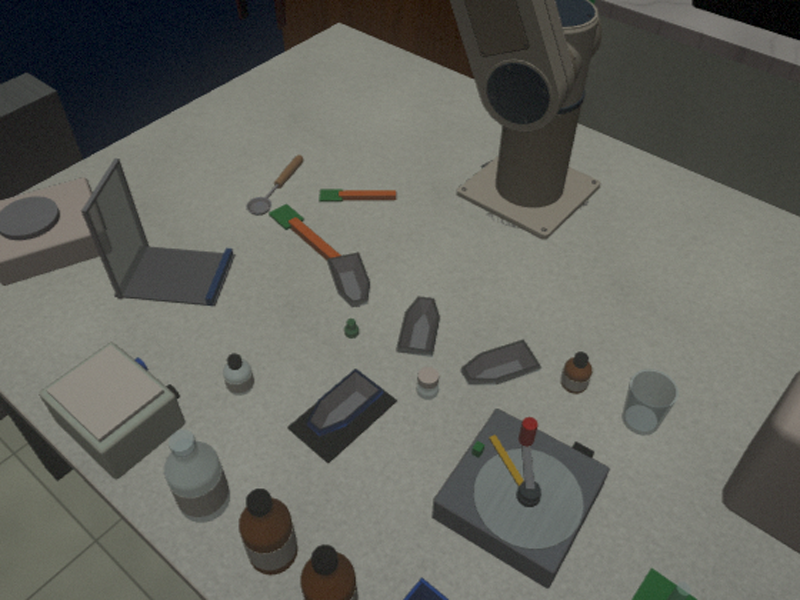

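View pics/top0.png

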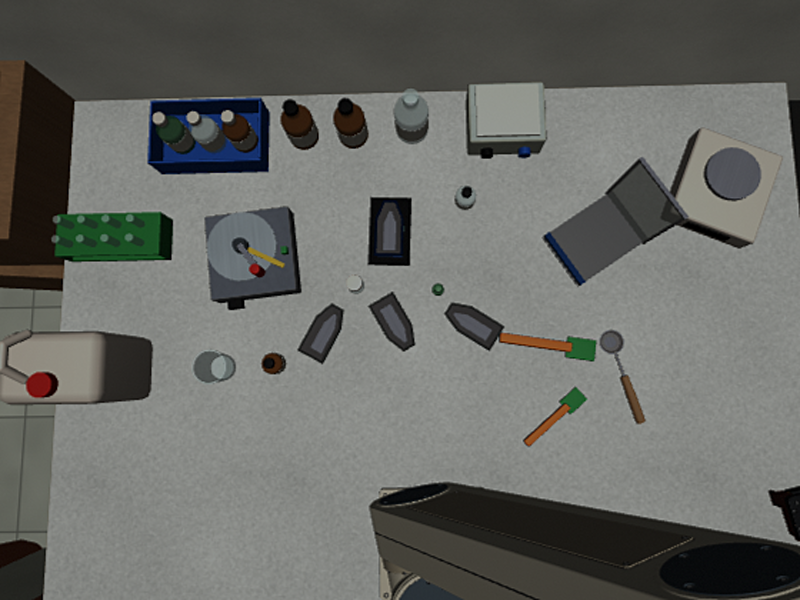

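The top view shows three loose pans at about (322,333), (393,321) and (474,326), with the base pan at (390,230). The larger paddle is at (545,343), the damper pivot at (241,245) and the drip stand at about (615,220). Next I'll take enlarged crops.

```bash
cat > h.py <<'E'
from station import env,set_gripper,viewer,workorder
import numpy as np,cv2
from scipy.spatial.transform import Rotation as R
P={n:viewer.camera_params(n) for n in("scene","top")}
def w(n,u,v,z):
    p=P[n];T=p["pose"]
    d=T[:3,:3]@np.array([(u-p["cx"])/p["fx"],-(v-p["cy"])/p["fy"],-1])
    o=T[:3,3]; return o+d*(z-o[2])/d[2]
def px(n,X):
    p=P[n];T=p["pose"];c=(np.atleast_2d(X)-T[:3,3])@T[:3,:3]
    return np.c_[p["cx"]+p["fx"]*c[:,0]/-c[:,2],p["cy"]-p["fy"]*c[:,1]/-c[:,2]]
def crop(n,x0,y0,x1,y1,s,name,im=None):
    im=viewer.camera(n) if im is None else im
    c=np.clip(cv2.resize(im[y0:y1,x0:x1],None,fx=s,fy=s,interpolation=cv2.INTER_CUBIC)*1.4,0,255).astype(np.uint8)
    cv2.imwrite(f"pics/{name}.png",c)
def q(yaw): # tool down; jaws (tool y) along world direction yaw+90deg, tool x along yaw
    return (R.from_euler('z',yaw)*R.from_euler('x',np.pi)).as_quat()
def st():
    s=env.read_state();return s["time_s"],s["tool_pos"].round(1),s["force"].round(1),round(s["width"],1)
E
python3 - <<'E'
from h import *
im=viewer.camera("top")
crop("top",130,130,330,265,4,"t1",im)
crop("top",255,130,425,260,4.6,"t2",im)
crop("top",375,90,495,215,4.8,"t3",im)
E
```

```text
(no output)
```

View pics/t1.png

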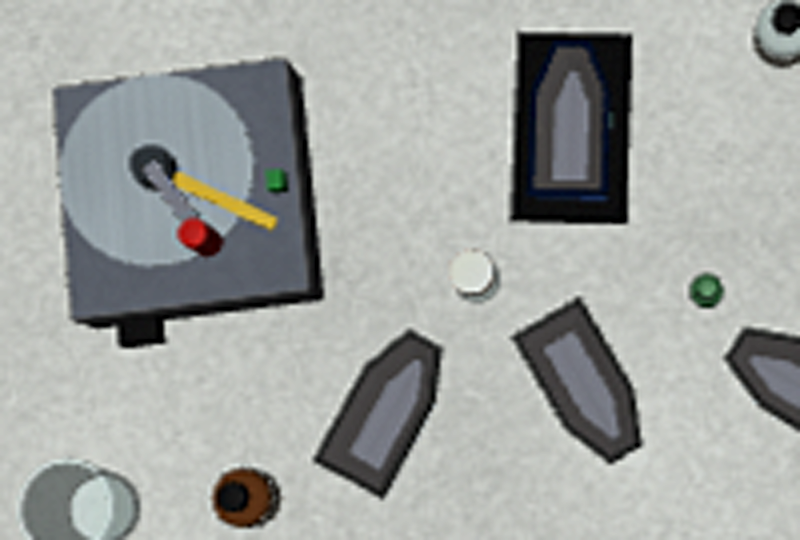

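View pics/t2.png

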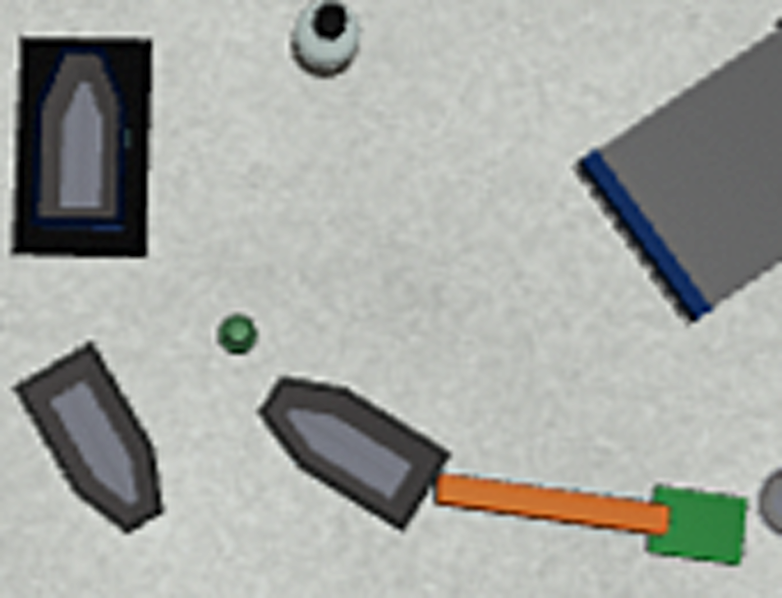

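View pics/t3.png

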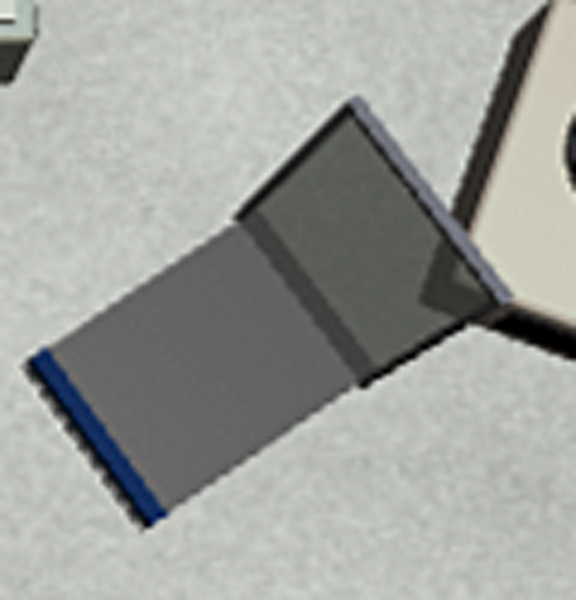

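t1 and t2 give crisp outlines for the pans, lever (knob 194,233), pointer tip (273,223) and paddle. t3 shows the stop's inner edge from (48,350) to (165,515) and the panel top from (350,105) to (500,302). Next I'll turn these into world positions.

```bash
cat >> h.py <<'E'
V={"t1":(130,130,4),"t2":(255,130,4.6),"t3":(375,90,4.8)}
def c(v,x,y,z,n="top"):
    a,b,s=V[v] if isinstance(v,str) else v; return w(n,a+(x+.5)/s-.5,b+(y+.5)/s-.5,z)
def panfit(pts): # pts: back1,back2,nose1,nose2 (world) -> x,y,yaw
    p=np.array(pts)[:,:2]; b=(p[0]+p[1])/2; n=(p[2]+p[3])/2; d=n-b
    return (b+n)/2, np.arctan2(d[1],d[0]), np.linalg.norm(d), np.linalg.norm(p[0]-p[1])
E
python3 - <<'E'
from h import *
np.set_printoptions(precision=1,suppress=True)
pf=lambda v,z,L: panfit([c(v,*a,z) for a in L])
print("p1",pf("t1",30,[(315,460),(383,496),(411,330),(442,348)]))
print("p2",pf("t1",30,[(513,337),(579,298),(612,462),(642,446)]))
print("p2",pf("t2",30,[(15,386),(92,343),(128,532),(162,510)]))
print("p3",pf("t2",30,[(449,457),(404,530),(260,410),(281,378)]))
print("base t1",pf("t1",34,[(530,195),(606,200),(557,42),(590,44)]))
print("base t2",pf("t2",34,[(35,226),(122,230),(62,47),(103,50)]))
m=[c("t2",*a,4)[:2] for a in[(21,37),(152,39),(147,257),(12,253)]];print("mat",np.mean(m,0),m)
b=np.array([c("t1",*a,55)[:2] for a in[(52,88),(287,60),(312,298),(75,320)]]);print("box",b.mean(0),b)
piv=c("t1",152,167,75);tip=c("t1",274,223,61);kn=c("t1",194,233,120);gr=c("t1",277,178,60)
print("piv75",piv,"tip",tip,"knob",kn,"green",gr, "dial",c("t1",157,169,57))
print("handle end",c("t2",436,488,20),"blade",c("t2",742,532,14),[c("t2",*a,14) for a in[(747,497),(740,564)]])
print("stop",c("t3",48,350,18),c("t3",165,515,18),"panel top",c("t3",353,100,200),c("t3",505,299,200))
print("pan floor",c("t3",240,215,4),c("t3",362,385,4))
print("amber",c("t1",245,498,35),"clear",c("t2",325,45,35),"white",c("t1",474,276,20),"green",c("t2",237,333,20))
crop("scene",190,240,290,330,7,"s1")
E
```

```text
p1 (array([430.4, 220.6]), np.float64(-0.5099577164982556), np.float64(117.71646441982354), np.float64(57.72221049003808))
p2 (array([445.1,  72.5]), np.float64(-2.6190404272240513), np.float64(118.57846333624825), np.float64(57.308567787109766))
p2 (array([445.7,  72.7]), np.float64(-2.6254779019839143), np.float64(117.78266132387243), np.float64(57.33140216154454))
p3 (array([442.4, -88. ]), np.float64(0.9816181481286506), np.float64(118.42727046678633), np.float64(55.35995335513389))
base t1 (array([646.7,  82. ]), np.float64(-0.04432240107986765), np.float64(119.9150342046705), np.float64(57.444074329722255))
base t2 (array([646.8,  82.6]), np.float64(-0.031222246895872118), np.float64(121.12368422298844), np.float64(57.10102035973598))
mat [648.8  82.6] [array([725.4, 124.1]), array([722.,  35.]), array([571.8,  40.5]), array([576.2, 130.9])]
box [593.4 371.8] [[673.8 471.7]
 [691.7 293.9]
 [510.7 273. ]
 [497.3 448.8]]
piv75 [607.  387.9  75. ] tip [566.2 300.5  61. ] knob [548.8 342.8 120. ] green [600.3 299.   60. ] dial [609.5 389.8  57. ]
handle end [ 413.5 -144.6   20. ] blade [ 382.6 -341.    14. ] [array([ 405.1, -345.4,   14. ]), array([ 362.1, -338.6,   14. ])]
stop [ 634.5 -259.1   18. ] [ 527.4 -327.1   18. ] panel top [ 727.4 -391.3  200. ] [ 613.9 -465.1  200. ]
pan floor [ 724.5 -389.2    4. ] [ 611.1 -459.7    4. ]
amber [365.3 325.3  35. ] clear [705.9 -79.6  35. ] white [530.4 157.3  20. ] green [517.  -18.1  20. ]
```

View pics/s1.png

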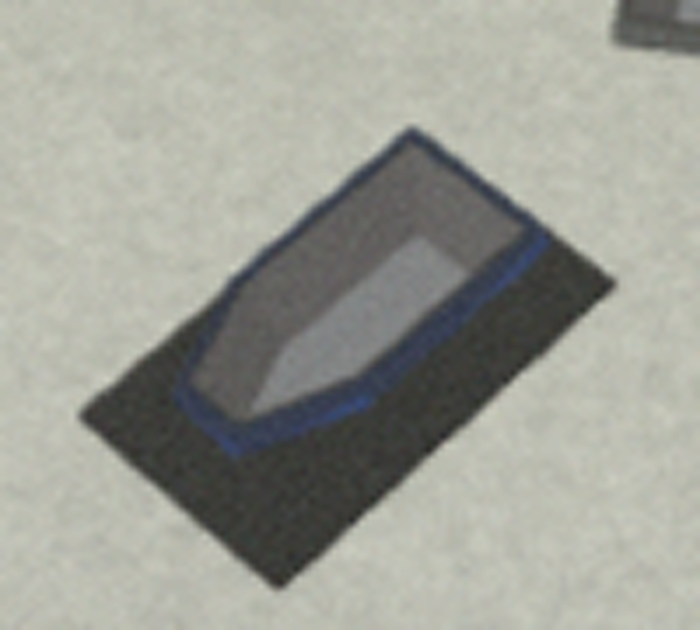

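```bash
cat >> h.py <<'E'
piv=np.array([608.,389.])
def down(xy,ztip,yaw,rate=250,f=None,lin=True):
    """fingertips to height ztip above xy, tool x along yaw (or +pi, whichever is nearer)"""
    best=None;s=env.read_state()["qpos"];pos=[*xy,ztip+env.tips_ahead]
    for k in(0,np.pi):
        o=q(yaw+k);j=env.ik(pos,o)
        if j is not None and abs(j[5])<2.3:
            d=np.abs(j-s).max()
            if best is None or d<best[0]: best=(d,o)
    if best is None: raise env.IKError("none")
    return env.move_l(pos,best[1],rate,f) if lin else env.reach(pos,best[1])
E
python3 - <<'E'
from h import *
np.set_printoptions(precision=2,suppress=True)
v=(190,240,7)
print("base scene",panfit([c(v,*a,34,"scene") for a in[(411,127),(550,232),(178,383),(238,440)]]))
print("mat",np.mean([c(v,*a,4,"scene") for a in[(411,127),(616,285),(280,590),(80,412)][1:]],0))
e=lambda a:piv+75*np.array([np.cos(a),np.sin(a)])
phi=np.arctan2(342.8-389,548.8-608)
set_gripper(36)
down(e(phi),180,phi,lin=False);print(st())
down(e(phi),84,phi,rate=150);print(st())
for k in range(1,8):
    a=phi+k*np.radians(10)
    r=down(e(a),84,a,rate=90,f=14 if k>4 else 30)
    print(np.degrees(a)+180,r,st())
    if r:break
E
```

```text
base scene (array([649.97,  82.87]), np.float64(-0.04746153195587786), np.float64(117.63107583383484), np.float64(61.303469917498425))
mat [676.2   97.07   4.  ]
(4.7333, array([549.3, 342.3, 260.1]), array([ 0.8, -0.1,  0.7]), 36.4)
(5.525, array([549.4, 343.1, 164.6]), array([-0.1,  0.2, -0.1]), 36.2)
47.96866972891888 False (5.85, array([558.4, 333.5, 165.2]), array([-0.7, -0. ,  0.2]), 36.1)
57.9686697289189 False (6.175, array([568.4, 325.6, 164.5]), array([ 0.2,  0.8, -0.5]), 36.3)
67.96866972891888 False (6.5, array([579.8, 319.6, 164.1]), array([0.6, 0.5, 0.3]), 36.0)
77.9686697289189 True (8.65, array([586.8, 311.3, 163. ]), array([ 0.2, -1.9,  1.6]), 36.6)
```

Run:
```python
from h import *
s=env.read_state();print(s["qpos"],s["force"],s["orientation"],R.from_quat(s["orientation"]).as_euler('zyx'))
crop("scene",260,200,460,350,4,"s2")
```

```text
[ 0.47156213  0.65200842  1.60557537 -0.0065081   0.8984288   0.17596038] [ 0.23629259 -1.89694497  1.62338362] [ 0.59360464  0.80472054 -0.00758257 -0.00094521] [-1.87054661 -0.01052355  3.13051027]
```

View pics/s2.png

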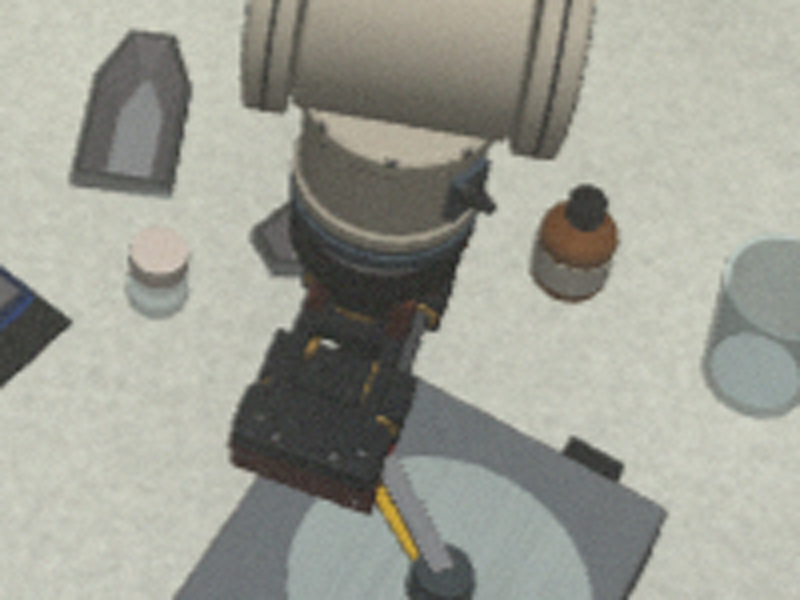

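The wrist hit its range limit and spun half a turn partway through the sweep. The lever is now just short of the pointer. I'll lift, measure the lever again from above and approach on the mid-range wrist branch.

```bash
sed -i 's/d=np.abs(j-s).max()/d=abs(j[5])/' h.py
python3 - <<'E'
from h import *
p=env.read_state()["tool_pos"]
env.move_l([p[0],p[1],230]); env.reach([480,250,330],q(1.8))
im=viewer.camera("top")
crop("top",130,130,230,205,8,"t4",im);cv2.imwrite("pics/full1.png",im);print(st())
E
```

```text
(10.025, array([480.7, 250.4, 328.9]), array([-0.2, -0.1, -0.7]), 35.8)
```

View pics/t4.png

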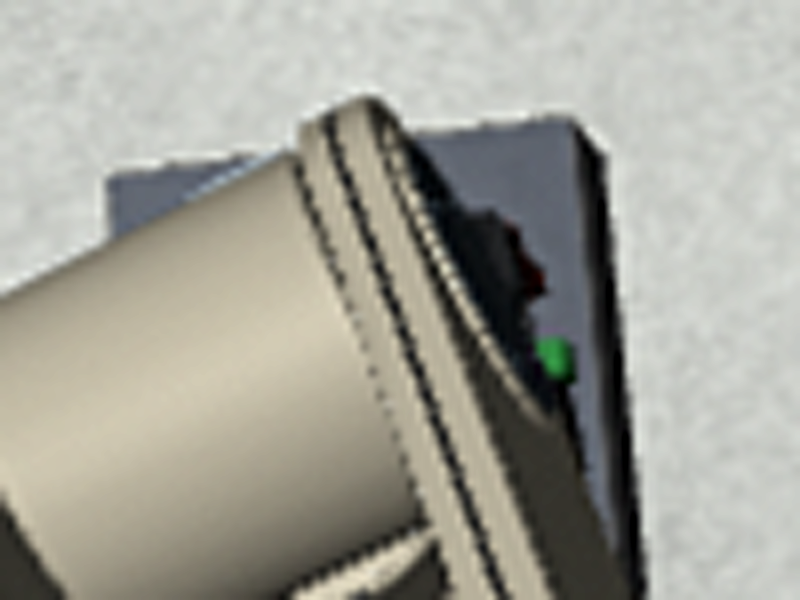

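The arm hides the lever in that one, so I'll park it away to the right.

Run:
```python
from h import *
env.reach([300,-400,380],q(0.3)) 
im=viewer.camera("top")
crop("top",130,130,230,205,8,"t5",im);cv2.imwrite("pics/full1.png",im);print(st())
```

```text
(12.4833, array([ 300.6, -399.6,  380. ]), array([ 0.3, -0.8,  0.6]), 36.0)
```

View pics/t5.png

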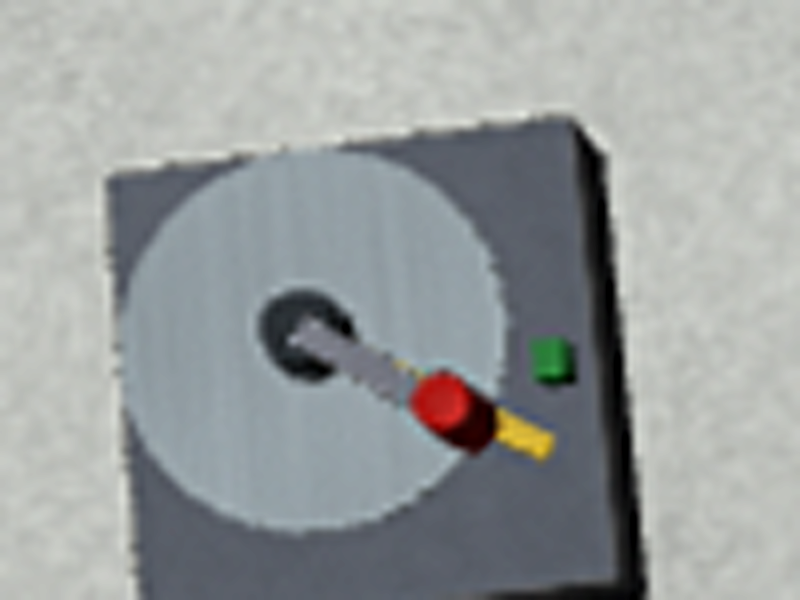

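The knob top is at (442,400), nearly over the pointer, and the pointer tip at (549,444) hasn't moved. I'll continue opening from here.

Run:
```python
from h import *
v=(130,130,8)
k=c(v,442,400,120)[:2]; print("knob",k,"dial",c(v,312,342,56),"tip",c(v,549,444,61))
d=k-piv;phi=np.arctan2(d[1],d[0]);print(np.linalg.norm(d),np.degrees(phi)+180)
e=lambda a:piv+75*np.array([np.cos(a),np.sin(a)])
set_gripper(40)
down(e(phi),190,phi,lin=False);print(st())
down(e(phi),84,phi,rate=150);print(st())
for i in range(1,7):
    a=phi+i*np.radians(8)
    r=down(e(a),84,a,rate=60,f=14)
    print(np.degrees(a)+180,r,st())
    if r:break
```

```text
knob [572.20689428 324.35639718] dial [608.45152472 391.0467748   56.        ] tip [567.14978269 300.33902085  61.        ]
73.89141900843731 61.026739758321284
(15.5417, array([572.1, 322.5, 270.2]), array([ 0.3, -0. , -0.1]), 40.1)
(16.4, array([572.2, 323.6, 164.8]), array([-0. ,  0.1,  0.4]), 39.9)
69.02673975832128 False (16.725, array([581.7, 319.1, 165.1]), array([-0.4, -0.1,  0.6]), 39.7)
77.02673975832128 False (17.05, array([591.3, 316. , 164.4]), array([-0.1,  0.3,  0.2]), 40.2)
85.0267397583213 False (17.375, array([601.4, 314.3, 164. ]), array([-1.2,  0.1, -0.3]), 40.0)
93.02673975832128 False (17.7, array([611.9, 314.1, 163.9]), array([-0.4, -0.1, -0.6]), 40.1)
101.02673975832128 False (18.025, array([622.2, 315.3, 163.9]), array([-0.1, -0.9,  0.1]), 40.1)
109.02673975832128 True (18.2417, array([626.8, 317. , 162.8]), array([-2.5, -1.2,  1.7]), 40.2)
```

```bash
cat >> h.py <<'E'
PANS={1:(430.4,220.6,-.51),2:(445.4,72.6,-2.622),3:(442.4,-88.,.982)}
BASE=(648.2,82.6,-.042)
def park():
    p=env.read_state()["tool_pos"]
    if p[2]<300: env.move_l([p[0],p[1],300],rate=300)
    env.reach([300,-400,380],q(0.3))
def diff(im,ref,ids):
    for i in ids:
        u,v=px("top",[PANS[i][0],PANS[i][1],20])[0].astype(int)
        a,b=[cv2.GaussianBlur(z[v-28:v+28,u-28:u+28],(5,5),0).astype(float) for z in(im,ref)]
        print("pan",i,"diff",np.abs(a-b).mean().round(1))
def panpose(im,i,r=75,z=25):
    """dark rim segmentation near the expected place -> centre, axis (check only)"""
E
python3 - <<'E'
from h import *
park()
im=viewer.camera("top"); ref=cv2.imread("pics/full1.png")
diff(im,ref,(1,2,3)); cv2.imwrite("pics/full2.png",im)
crop("top",120,90,480,360,2.2,"t6",im);print(st())
E
```

```text
pan 1 diff 0.2
pan 2 diff 0.2
pan 3 diff 0.2
(21.6917, array([ 300.5, -399.8,  379.9]), array([ 0.5,  0.2, -0.2]), 39.8)
```

View pics/t6.png

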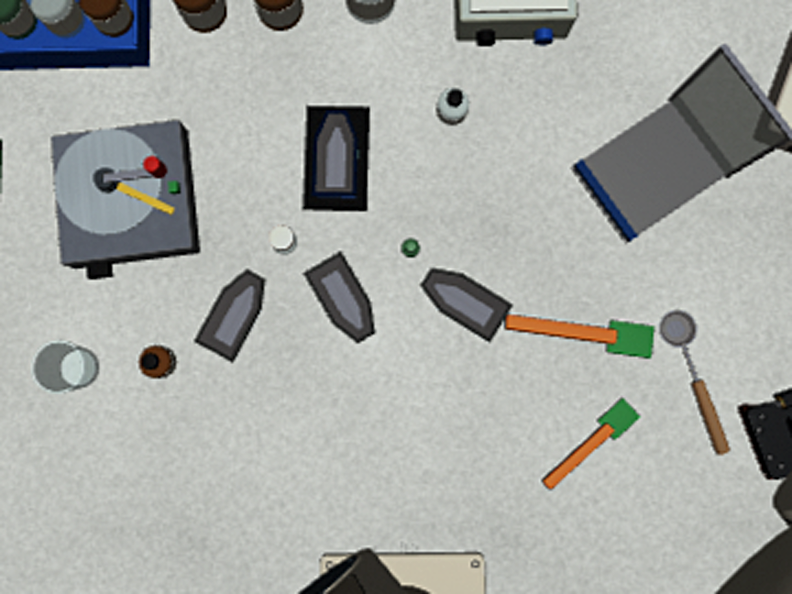

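The lever is now open, with its knob past the green block's line at (152,166), and the pointer is unchanged. There are exactly three loose pans and nothing has moved. Next I'll nest the first pan.

```bash
cat >> h.py <<'E'
def nest(i,n,gz=21):
    """pan i onto level n (0 = into the base)"""
    x,y,a=PANS[i];bx,by,ba=BASE;best=None
    for k in(0,np.pi,-np.pi):
        A=(a+k+np.pi)%(2*np.pi)-np.pi; B=A+((ba-a+np.pi)%(2*np.pi)-np.pi)
        js=[env.ik([x,y,180],q(A)),env.ik([bx,by,250],q(B))]
        if any(j is None for j in js):continue
        m=max(abs(j[5]) for j in js)
        if best is None or m<best[0]:best=(m,A,B,js)
    m,A,B,js=best;print("wrist",[j[5].round(2) for j in js])
    t=env.tips_ahead
    set_gripper(88); env.reach([x,y,gz+t+90],q(A)); env.move_l([x,y,gz+t],rate=150)
    set_gripper(40);print("grip",st())
    env.move_l([x,y,gz+t+110],rate=200)
    print("lift",st())
    zs=14+10*n+gz+t
    env.reach([bx,by,zs+90],q(B)); env.move_l([bx,by,zs+22],rate=200)
    r=env.move_l([bx,by,zs+1],rate=40,f_stop=8);print("down",r,"above seat",env.read_state()["tool_pos"][2]-zs,st())
    set_gripper(74); env.hold(.2); env.move_l([bx,by,zs+110],rate=250);print(st())
E
python3 - <<'E'
from h import *
nest(2,0)
park()
im=viewer.camera("top"); ref=cv2.imread("pics/full1.png")
diff(im,ref,(1,3)); cv2.imwrite("pics/full3.png",im)
a=cv2.resize(im[130:260,215:375],None,fx=2.5,fy=2.5,interpolation=cv2.INTER_CUBIC)
b=cv2.resize(viewer.camera("scene")[230:335,180:320],None,fx=2.8,fy=2.8,interpolation=cv2.INTER_CUBIC)
o=np.zeros((330,800,3),np.uint8);o[:a.shape[0],:400]=a[:330];o[:b.shape[0],402:402+b.shape[1]]=b[:,:398]
cv2.imwrite("pics/n1.png",np.clip(o*1.4,0,255).astype(np.uint8))
E
```

```text
wrist [np.float64(1.19), np.float64(-1.42)]
grip (25.7833, array([445.7,  72.7, 101.4]), array([-0.7,  0.9,  6.5]), 59.2)
lift (26.4833, array([444.8,  72.5, 210.4]), array([ 0.1, -0.4, -3. ]), 59.4)
down True above seat 0.47623555443125554 (29.7667, array([647.9,  82.5, 115.5]), array([ 0.4, -0.5,  5.5]), 59.7)
(31.0167, array([647.7,  82.5, 224.4]), array([-0.2, -0.3, -0.2]), 74.0)
pan 1 diff 20.5
pan 3 diff 0.8
```

View pics/n1.png

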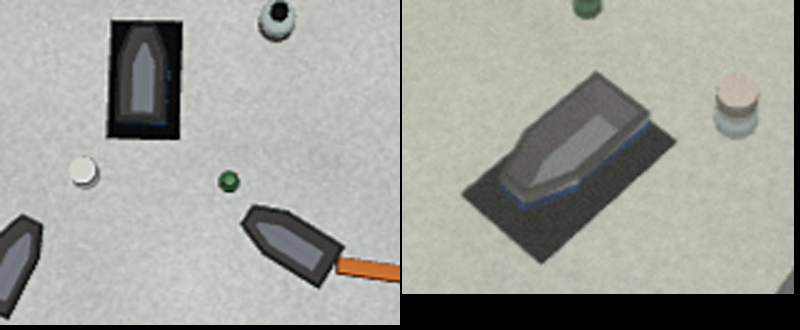

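Pan 2 is fully seated. Pan 1 has been knocked aside (diff 20.5), so I'll measure it again from the saved picture.

Run:
```python
from h import *
im=cv2.imread("pics/full3.png")
crop("top",170,180,270,255,8,"t7",im)
# pan 3 shift by correlation
ref=cv2.imread("pics/full1.png");g=lambda z:cv2.cvtColor(z,cv2.COLOR_BGR2GRAY)[185:255,300:355].astype(np.float32)
print(cv2.phaseCorrelate(g(ref),g(im)))
```

```text
((0.004340048778665562, -0.0016352468456162228), 0.9993076636283486)
```

View pics/t7.png

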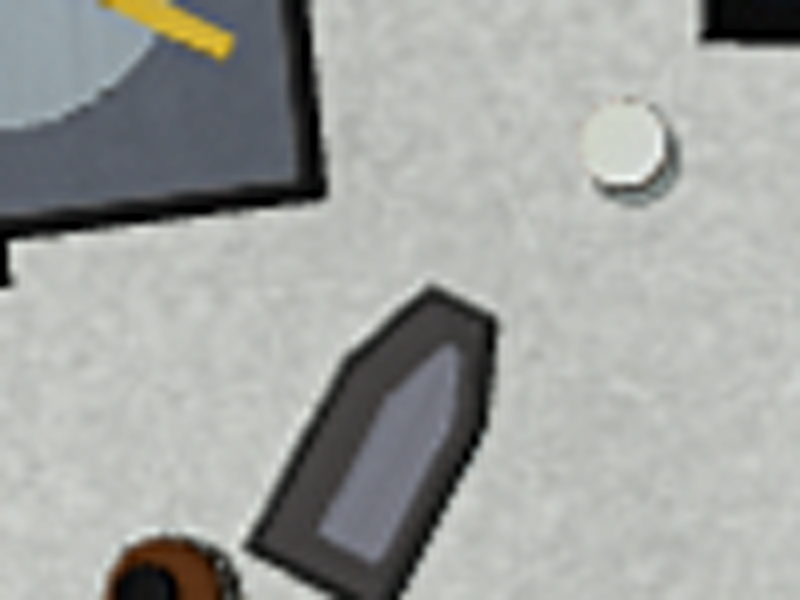

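Pan 1 now has its nose corners at (432,285) and (497,322), and its left side runs from (245,548) to (347,360). The amber bottle, at about (165,590), is close but clear of the fingers.

Run:
```python
from h import *
v=(170,180,8);C=lambda x,y:c(v,x,y,30)[:2]
nm=(C(432,285)+C(497,322))/2
s=C(347,360)-C(245,548); s2=C(488,432)-C(400,598)
print(np.arctan2(s[1],s[0]),np.arctan2(s2[1],s2[0]))
n=C(497,322)-C(432,285);yn=np.arctan2(n[1],n[0])+np.pi/2;print(yn)
yaw=np.arctan2(s[1],s[0]);d=np.array([np.cos(yaw),np.sin(yaw)]);l=np.array([-d[1],d[0]])
o1=nm-60*d; bl=C(245,548); o2=bl+60*d-30*l
print(o1,o2)
o=(o1+o2)/2; PANS[1]=(*o,yaw);print(PANS[1])
nest(1,1)
park()
im=viewer.camera("top");cv2.imwrite("pics/full4.png",im)
diff(im,cv2.imread("pics/full1.png"),(3,))
nest(3,2)
park()
a=cv2.resize(viewer.camera("top")[80:275,140:480],None,fx=2.35,fy=2.35,interpolation=cv2.INTER_CUBIC)[:,:800]
b=cv2.resize(viewer.camera("scene")[235:330,160:360],None,fx=1.5,fy=1.5,interpolation=cv2.INTER_CUBIC)
b=cv2.resize(viewer.camera("scene")[245:325,185:325],None,fx=1.75,fy=1.75,interpolation=cv2.INTER_CUBIC)
o=np.vstack([a,np.zeros((140,800,3),np.uint8)]);o[-140:,:245]=b[:140,:245]
s=viewer.camera("scene")[130:290,150:290];o[-140:,250:390]=s[:140]
cv2.imwrite("pics/n3.png",np.clip(o*1.4,0,255).astype(np.uint8)); print(o.shape,st())
```

```text
-0.49394060272964524 -0.48911863069188977
-0.5292613415737013
[419.99158801 246.16029161] [421.49336376 244.19416914]
(np.float64(420.74247588945207), np.float64(245.17723037749317), np.float64(-0.49394060272964524))
wrist [np.float64(-0.57), np.float64(-1.42)]
grip (37.8417, array([420.9, 245.3, 101.4]), array([-0.3, -0. ,  5.5]), 59.7)
lift (38.5417, array([420.2, 244.9, 210.3]), array([ 0.2, -0.4, -1.5]), 59.7)
down True above seat 0.4966202733505156 (40.6833, array([647.9,  82.5, 125.5]), array([-0.7, -0.2,  5. ]), 60.0)
(41.9333, array([647.6,  82.5, 234.4]), array([ 0.2,  1. , -0.6]), 73.9)
pan 3 diff 1.6
wrist [np.float64(0.37), np.float64(1.72)]
grip (47.7083, array([442.7, -88.1, 101.5]), array([-0.1, -0.1,  6.6]), 59.6)
lift (48.4083, array([441.9, -87.9, 210.5]), array([-0.4,  0.7, -1.5]), 59.8)
down True above seat 0.479347860765273 (50.6917, array([647.8,  82.6, 135.5]), array([-0.7, -0.3,  5.5]), 59.9)
(51.9417, array([647.6,  82.5, 244.3]), array([1.2, 0.2, 0.7]), 73.8)Traceback (most recent call last):
  File "<stdin>", line 20, in <module>
    return _nx.concatenate(arrs, 0, dtype=dtype, casting=casting)
           ~~~~~~~~~~~~~~~^^^^^^^^^^^^^^^^^^^^^^^^^^^^^^^^^^^^^^^
ValueError: all the input array dimensions except for the concatenation axis must match exactly, but along dimension 1, the array at index 0 has size 799 and the array at index 1 has size 800
```

Run:
```python
from h import *
im=viewer.camera("top");cv2.imwrite("pics/full5.png",im)
a=cv2.resize(im[175:265,340:440],None,fx=4,fy=4,interpolation=cv2.INTER_CUBIC)
b=cv2.resize(viewer.camera("scene")[235:335,190:290],None,fx=4,fy=4,interpolation=cv2.INTER_CUBIC)
o=np.zeros((400,800,3),np.uint8);o[:360,:400]=a;o[:,400:]=b
cv2.imwrite("pics/n3.png",np.clip(o*1.4,0,255).astype(np.uint8)); print(st())
```

```text
(54.675, array([ 300.4, -399.8,  379.9]), array([ 0.2, -0.1, -0.2]), 74.1)
```

View pics/n3.png

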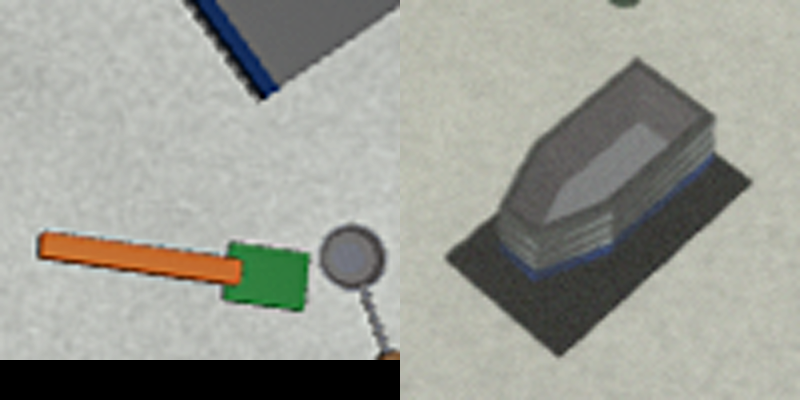

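All three pans are nested squarely, and their rims are evenly spaced. The paddle hasn't moved: its handle end is at (42,245) and its blade end at (306,280). Next I'll pick it and lean it in the stand.

```bash
cat > pad.py <<'E'
from h import *
v=(340,175,4); he=c(v,42,245,20)[:2]; be=c(v,306,280,14)[:2]
d=be-he; yaw=np.arctan2(d[1],d[0]); pc=(he+be)/2; print("paddle",pc,yaw,np.linalg.norm(d))
H=73.; so=np.array([581.5,-293.5]); sa=np.radians(-57.3); sx=np.array([np.cos(sa),np.sin(sa),0])
def lean(th,fx,fz,k):
    """foot centre at stand x=fx, z=fz, lean th deg -> TCP pose"""
    t=np.radians(th); up=np.array([0,0,1.])
    X=-np.cos(t)*sx-np.sin(t)*up; Z=-np.sin(t)*sx+np.cos(t)*up
    cen=np.array([*so,0])+fx*sx+fz*up-100*X
    tx=X*k; tz=-Z
    return cen-H*tz, R.from_matrix(np.c_[tx,np.cross(tz,tx),tz]).as_quat()
E
python3 - <<'E'
from pad import *
for k in(1,-1):
    A=yaw+(0 if k==1 else np.pi)
    for n,(p,o) in {"pick":([*pc,200],q(A)),"hi":lean(48,10,130,k),"lo":lean(48,9,10,k),"fin":lean(43.5,4,8,k)}.items():
        print(k,n,np.round(p,1),None if (j:=env.ik(p,o)) is None else j.round(2))
E
```

```text
paddle [ 398.70072881 -244.24511551] -1.7160961663541214 197.00801801246348
1 pick [ 398.7 -244.2  200. ] None
1 hi [ 593.7 -312.6  253.2] None
1 lo [ 593.2 -311.7  133.2] [-0.35  0.69  1.94  4.32  0.51  0.91]
1 fin [ 595.7 -315.6  129.8] None
-1 pick [ 398.7 -244.2  200. ] [-0.58  0.36  2.04 -0.    0.74 -0.43]
-1 hi [ 593.7 -312.6  253.2] None
-1 lo [ 593.2 -311.7  133.2] [-0.35  0.69  1.94  4.32  0.51 -2.23]
-1 fin [ 595.7 -315.6  129.8] None
```

Holding the paddle at a right angle puts the wrist out of range in the stand. I'll try holding it with the tool pitched towards the blade, so the final tool tilt is smaller.

```bash
cat > pad.py <<'E'
from h import *
v=(340,175,4); he=c(v,42,245,20)[:2]; be=c(v,306,280,14)[:2]
d=be-he; yaw=np.arctan2(d[1],d[0]); pc=(he+be)/2
H=76.; so=np.array([581.5,-293.5]); sa=np.radians(-57.3); sx=np.array([np.cos(sa),np.sin(sa),0]); up=np.array([0,0,1.])
def tool(X,Z,cen,k,al,gx=0):
    """TCP pose gripping the paddle (axis X, face normal Z, centreline middle cen) at gx along it, tool pitched al deg to the blade"""
    a=np.radians(al); tz=X*np.sin(a)-Z*np.cos(a); tx=k*(X*np.cos(a)+Z*np.sin(a))
    return cen+gx*X-H*tz, R.from_matrix(np.c_[tx,np.cross(tz,tx),tz]).as_quat()
def lean(th,fx,fz,k,al,gx=0):
    t=np.radians(th)
    X=-np.cos(t)*sx-np.sin(t)*up; Z=-np.sin(t)*sx+np.cos(t)*up
    return tool(X,Z,np.array([*so,0])+fx*sx+fz*up-100*X,k,al,gx)
def pick(h,k,al,gx=0):
    return tool(np.array([np.cos(yaw),np.sin(yaw),0]),up,np.array([*pc,10+h]),k,al,gx)
E
python3 - <<'E'
from pad import *
for k in(1,-1):
  for al in(15,25,35):
    for n,(p,o) in {"pick":pick(0,k,al),"hi":lean(48,10,130,k,al),"fin":lean(43.5,4,8,k,al)}.items():
        print(k,al,n,np.round(p,1),None if (j:=env.ik(p,o)) is None else j.round(2))
E
```

```text
1 15 pick [ 401.5 -224.8   83.4] None
1 15 hi [ 600.7 -323.4  268.1] [-0.41  0.44  1.79 -0.67  0.51 -0.45]
1 15 fin [ 603.3 -327.4  143.6] [-0.43  0.64  1.79 -0.77  0.38 -0.32]
1 25 pick [ 403.4 -212.5   78.9] [-0.3   0.63  2.15 -1.01  0.52 -2.37]
1 25 hi [ 607.  -333.2  274.3] [-0.45  0.46  1.69 -0.33  0.67 -0.79]
1 25 fin [ 609.8 -337.6  148.9] [-0.47  0.65  1.69 -0.32  0.54 -0.79]
1 35 pick [ 405.  -201.1   72.3] [-0.19  0.69  2.15 -1.21  0.66 -2.08]
1 35 hi [ 613.8 -343.8  278.4] [-0.49  0.5   1.57 -0.14  0.87 -0.98]
1 35 fin [ 616.8 -348.5  152. ] [-0.51  0.68  1.58 -0.1   0.75 -1.01]
-1 15 pick [ 401.5 -224.8   83.4] [-0.41  0.59  2.13 -0.64  0.43  0.32]
-1 15 hi [ 600.7 -323.4  268.1] None
-1 15 fin [ 603.3 -327.4  143.6] None
-1 25 pick [ 403.4 -212.5   78.9] [-0.3   0.63  2.15 -1.01  0.52  0.77]
-1 25 hi [ 607.  -333.2  274.3] [-0.45  0.46  1.69 -0.33  0.67  2.35]
-1 25 fin [ 609.8 -337.6  148.9] [-0.47  0.65  1.69 -0.32  0.54  2.35]
-1 35 pick [ 405.  -201.1   72.3] [-0.19  0.69  2.15 -1.21  0.66  1.06]
-1 35 hi [ 613.8 -343.8  278.4] [-0.49  0.5   1.57 -0.14  0.87  2.16]
-1 35 fin [ 616.8 -348.5  152. ] [-0.51  0.68  1.58 -0.1   0.75  2.13]
```

Run:
```python
from pad import *
k,al=1,28
for a in(pick(0,k,al),pick(150,k,al),lean(48,10,150,k,al),lean(43.5,3,7,k,al)):
    j=env.ik(*a); print(None if j is None else j.round(2))
set_gripper(50)
env.reach(*pick(100,k,al)); env.move_l(*pick(0,k,al),rate=120)
print("at",st()); set_gripper(12); print("grip",st())
env.move_l(*pick(160,k,al),rate=200); print("lift",st())
if st()[3]>17:
    env.reach(*lean(48,10,160,k,al)); print("hi",st())
    im=viewer.camera("top")[90:240,340:500]; s=viewer.camera("scene")[90:230,40:240]
    o=np.zeros((420,800,3),np.uint8);a=cv2.resize(im,(400,375));b=cv2.resize(s,(400,280));o[:375,:400]=a;o[:280,400:]=b
    cv2.imwrite("pics/p1.png",np.clip(o*1.4,0,255).astype(np.uint8))
```

```text
[-0.27  0.65  2.15 -1.08  0.56 -2.27]
None
[-0.46  0.45  1.64 -0.26  0.76 -0.88]
[-0.48  0.66  1.66 -0.24  0.6  -0.87]Traceback (most recent call last):
  File "<stdin>", line 6, in <module>
station.IKError: the arm cannot take that pose within its joint ranges
```

Run:
```python
from pad import *
for k in(1,-1):
  for al in(25,30,35,40):
    print(k,al,[(h,None if (j:=env.ik(*pick(h,k,al))) is None else [j[3].round(2),j[5].round(2)]) for h in(0,40,70,100)])
    o=pick(0,k,al)[1]
    print("   +out",[(h,None if (j:=env.ik(pick(h,k,al)[0]+[h,0,0],o)) is None else [j[2].round(2),j[3].round(2),j[5].round(2)]) for h in(40,70,100,150)])
```

```text
1 25 [(0, [np.float64(-1.01), np.float64(-2.37)]), (40, [np.float64(-0.88), np.float64(-2.51)]), (70, None), (100, None)]
   +out [(40, None), (70, None), (100, None), (150, None)]
1 30 [(0, [np.float64(-1.12), np.float64(-2.21)]), (40, [np.float64(-1.01), np.float64(-2.35)]), (70, [np.float64(-0.93), np.float64(-2.44)]), (100, [np.float64(-0.86), np.float64(-2.53)])]
   +out [(40, [np.float64(2.07), np.float64(-0.94), np.float64(-2.42)]), (70, [np.float64(2.0), np.float64(-0.84), np.float64(-2.53)]), (100, None), (150, None)]
1 35 [(0, [np.float64(-1.21), np.float64(-2.08)]), (40, [np.float64(-1.11), np.float64(-2.21)]), (70, [np.float64(-1.03), np.float64(-2.3)]), (100, [np.float64(-0.97), np.float64(-2.39)])]
   +out [(40, [np.float64(2.07), np.float64(-1.03), np.float64(-2.28)]), (70, [np.float64(2.0), np.float64(-0.94), np.float64(-2.41)]), (100, [np.float64(1.94), np.float64(-0.86), np.float64(-2.51)]), (150, None)]
1 40 [(0, [np.float64(-1.26), np.float64(-1.98)]), (40, [np.float64(-1.18), np.float64(-2.09)]), (70, [np.float64(-1.11), np.float64(-2.18)]), (100, [np.float64(-1.
[... 1325 characters left out ...]
[(40, [np.float64(2.07), np.float64(-1.03), np.float64(0.86)]), (70, [np.float64(2.0), np.float64(-0.94), np.float64(0.74)]), (100, [np.float64(1.94), np.float64(-0.86), np.float64(0.64)]), (150, [np.float64(1.81), np.float64(-0.77), np.float64(0.5)])]
-1 40 [(0, [np.float64(-1.26), np.float64(1.16)]), (40, [np.float64(-1.18), np.float64(1.05)]), (70, [np.float64(-1.11), np.float64(0.96)]), (100, [np.float64(-1.05), np.float64(0.87)])]
   +out [(40, [np.float64(2.07), np.float64(-1.11), np.float64(0.97)]), (70, [np.float64(2.0), np.float64(-1.02), np.float64(0.85)]), (100, [np.float64(1.94), np.float64(-0.95), np.float64(0.74)]), (150, [np.float64(1.81), np.float64(-0.86), np.float64(0.6)])]
```

```bash
sed -i 's/^H=76./H=77./' pad.py
python3 - <<'E'
from pad import *
k,al=-1,32
for a in(pick(0,k,al),pick(120,k,al),lean(48,10,140,k,al),lean(43.5,3,7,k,al)):
    j=env.ik(*a); print(None if j is None else j.round(2))
set_gripper(50)
env.reach(*pick(120,k,al)); env.move_l(*pick(0,k,al),rate=120)
print("at",st()); set_gripper(12); print("grip",st())
env.move_l(*pick(120,k,al),rate=200); print("lift",st())
if st()[3]>17:
    env.reach(*lean(48,10,140,k,al)); print("hi",st())
    im=viewer.camera("top")[90:240,340:500]; s=viewer.camera("scene")[90:230,40:240]
    o=np.zeros((420,800,3),np.uint8);a=cv2.resize(im,(400,375));b=cv2.resize(s,(400,280));o[:375,:400]=a;o[:280,400:]=b
    cv2.imwrite("pics/p1.png",np.clip(o*1.4,0,255).astype(np.uint8))
E
```

```text
[-0.22  0.67  2.15 -1.16  0.61  0.99]
[-0.22  0.39  2.14 -0.86  0.77  0.61]
[-0.48  0.48  1.6  -0.19  0.83  2.2 ]
[-0.5   0.67  1.62 -0.15  0.68  2.19]
at (57.6417, array([ 404.8, -204.2,   75.7]), array([-0. , -0. ,  0.5]), 49.7)
grip (58.2167, array([ 404.7, -203.9,   75.5]), array([-0.5,  1.9,  3.2]), 19.7)
lift (58.9667, array([ 404.2, -203.8,  194.8]), array([ 0.3,  0.4, -1. ]), 19.8)
hi (60.3833, array([ 610.9, -339.8,  286.7]), array([ 0.4,  0.4, -1.4]), 19.6)
```

View pics/p1.png

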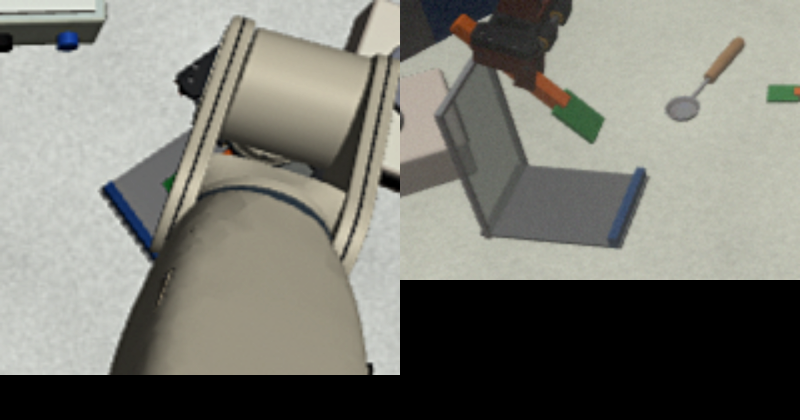

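The paddle is held firmly, tilted with its green blade down towards the stop. I'll lower it, tip it and release.

Run:
```python
from pad import *
k,al=-1,32
fx=10.5
env.move_l(*lean(50,fx,140,k,al),rate=80)
print(env.move_l(*lean(50,fx,30,k,al),rate=120,f_stop=12),st())
r=env.move_l(*lean(50,fx,6,k,al),rate=25,f_stop=5);print("floor",r,st(),"cmd z",lean(50,fx,8.6,k,al)[0][2].round(1))
dz=env.read_state()["tool_pos"][2]-lean(50,fx,6.,k,al)[0][2] if r else 0
fz=6+dz+.8;print("fz",fz)
print(env.move_l(*lean(50,4.5,fz,k,al),rate=25,f_stop=8),st())
print(env.move_l(*lean(45,4.5,fz,k,al),rate=25,f_stop=8),st())
set_gripper(36);env.hold(.5);print(st())
p,o=lean(45,4.5,fz,k,al)
tz=R.from_quat(o).as_matrix()[:,2]; s=env.read_state()["tool_pos"]
env.move_l(s-90*tz,rate=120);print(st())
env.move_l(env.read_state()["tool_pos"]+[-60,60,80],rate=200); env.reach([420,150,400],q(1.0))
im=viewer.camera("top");cv2.imwrite("pics/full6.png",im)
a=cv2.resize(im[90:240,340:500],(400,375));b=cv2.resize(viewer.camera("scene")[90:230,40:240],(400,280))
o=np.zeros((420,800,3),np.uint8);o[:375,:400]=a;o[:280,400:]=b
cv2.imwrite("pics/p2.png",np.clip(o*1.4,0,255).astype(np.uint8))
```

```text
False (61.8, array([ 609.6, -336.7,  180.7]), array([-0.2, -0.4, -1. ]), 20.0)
floor True (62.7, array([ 609.5, -336.7,  156.5]), array([ 0.7, -0.4,  4.5]), 20.0) cmd z 158.4
fz 7.486643813254164
False (63.0917, array([ 605.9, -331.4,  157.4]), array([ 1.8, -3.1,  0.2]), 19.9)
False (63.7833, array([ 612.9, -342.3,  153.3]), array([ 1.2, -3. ,  1. ]), 19.6)
(64.7667, array([ 612.8, -342.2,  153.2]), array([-0.3, -0.4,  0.3]), 35.8)
(65.6667, array([ 601.5, -325.1,  240.3]), array([ 0.6,  0.1, -0.6]), 35.8)
```

View pics/p2.png

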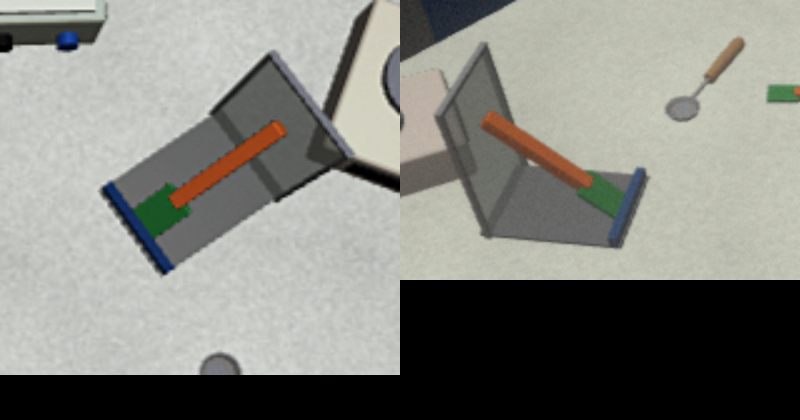

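The foot is against the stop and the handle top rests on the panel. Now I'll close the lever, holding the knob in a slightly loose jaw.

Run:
```python
from h import *
np.set_printoptions(precision=1,suppress=True)
so=np.array([581.5,-293.5]);a=np.radians(-57.3);sx=np.array([np.cos(a),np.sin(a)]);sy=np.array([-sx[1],sx[0]])
t=w("top",340+280/2.5,90+127/2.5,150)[:2]-so;f=w("top",340+138/2.5,90+222/2.5,8)[:2]-so
print("top in stand",t@sx,t@sy,"foot",f@sx,f@sy)
p=np.array([608.3,390.]);ti=c("t1",273.5,222.5,61)[:2];inn=c("t1",178,180,61)[:2]
dd=ti-inn;print("pointer axis",np.degrees(np.arctan2(-dd[1],-dd[0])),"tip-pivot",np.degrees(np.arctan2(p[1]-ti[1],p[0]-ti[0])))
tgt=np.radians(65.1)
e=lambda A:p+75*np.array([-np.cos(A),-np.sin(A)])
A=np.radians(96.6)
env.reach([450,250,350],q(A)) if False else None
set_gripper(46)
down(e(A),190,A+np.pi,lin=False);down(e(A),84,A+np.pi,rate=150);print(st())
set_gripper(24);print("closed",st())
for B in np.linspace(A,tgt-.012,5)[1:]:
    r=down(e(B),84,B+np.pi,rate=50,f=25);print(np.degrees(B),r,st())
set_gripper(40)
down(e(tgt-.012),190,tgt-.012+np.pi)
park()
im=viewer.camera("top");cv2.imwrite("pics/full7.png",im)
hsv=cv2.cvtColor(im[130:205,130:230],cv2.COLOR_BGR2HSV)
o=cv2.resize(im[140:200,140:220],None,fx=10,fy=10,interpolation=cv2.INTER_CUBIC)
cv2.imwrite("pics/l1.png",np.clip(o*1.4,0,255).astype(np.uint8))
# predicted knob tops for the pointer's angle, and overlay info
for g in(63,65.1,67): print(g,(px("top",[*e(np.radians(g)),120])[0]-[140,140]+.5)*10-.5)
```

```text
top in stand 144.6472154868971 -0.009904302023987727 foot 0.16361467233184598 4.6925058620229825
pointer axis 65.05347392510556 tip-pivot 64.92123313223048
(70.525, array([617.5, 315.7, 165.1]), array([-0.5,  0.5,  0.5]), 46.5)
closed (71.0833, array([616.9, 315.5, 164.1]), array([-1. ,  0.3,  0.7]), 24.1)
88.55311266146074 False (71.4417, array([606.5, 315.1, 164.1]), array([0.5, 0.8, 0.5]), 23.9)
80.50622532292151 False (71.8, array([596. , 316.1, 164.1]), array([ 1.1,  0.1, -0.1]), 24.3)
72.45933798438226 False (72.1583, array([585.7, 318.4, 164. ]), array([ 0.5, -0.3,  0.2]), 24.2)
64.41245064584301 False (72.5167, array([575.8, 322.2, 163.9]), array([-0.2, -0.1,  0.4]), 23.9)
63 [456.9 392.9]
65.1 [461.3 384.2]
67 [465.  376.2]
```

View pics/l1.png

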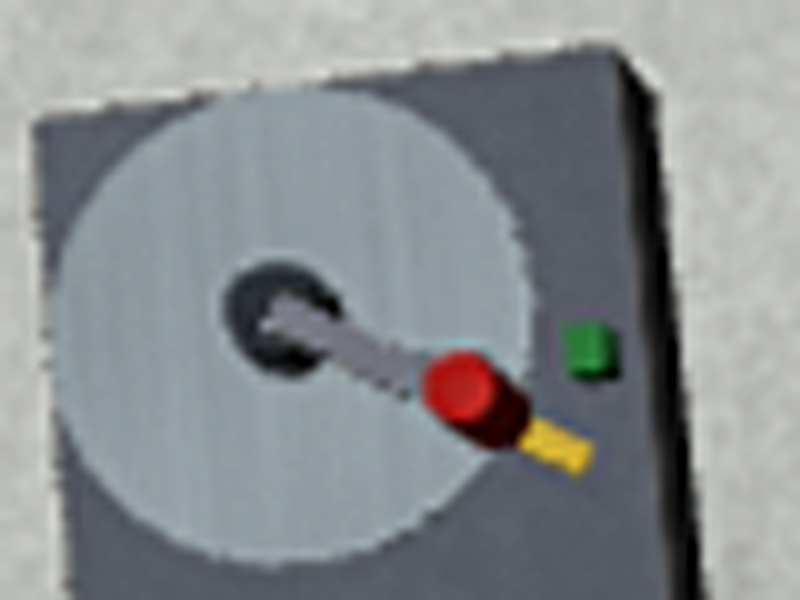

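The knob top reads about (461,388) against a predicted (461,384) for exact alignment, and the yellow pointer comes straight out from under the knob. I'll do one numeric check of the knob top, the pointer and the bystanders.

Run:
```python
from h import *
im=cv2.imread("pics/full7.png");o=cv2.resize(im[140:200,140:220],None,fx=10,fy=10,interpolation=cv2.INTER_CUBIC).astype(int)
b,g,r=o[...,0],o[...,1],o[...,2]
red=(r-np.maximum(b,g)>45);print(np.percentile(r[red],[10,50,90]))
top=red&(r>np.percentile(r[red],90)*.72);ys,xs=np.nonzero(top)
(cx,cy),rad=cv2.minEnclosingCircle(np.c_[xs,ys].astype(np.float32));print("top",xs.mean(),ys.mean(),cx,cy,rad)
p=np.array([608.3,390.])
for X in((xs.mean(),ys.mean()),(cx,cy)):
    k=c((140,140,10),*X,120)[:2];print(k,np.linalg.norm(k-p),np.degrees(np.arctan2(*(p-k)[::-1])))
full1=cv2.imread("pics/full1.png").astype(int)
def tip(z):
    z=z[150:180,190:206];m=(z[...,2]-z[...,0]>70)&(z[...,1]-z[...,0]>40);y,x=np.nonzero(m);return x.mean()+190,y.mean()+150,m.sum(),x.max()+190
print("yellow",tip(full1),tip(im.astype(int)))
for n,P0 in dict(amber=(365.3,325.3),clear=(705.9,-79.6)).items():
    u,v=px("top",[*P0,35])[0].astype(int);print(n,np.abs(im[v-12:v+12,u-12:u+12].astype(int)-full1[v-12:v+12,u-12:u+12]).mean())
print(st())
```

```text
[ 88. 123. 137.]
top 457.8224787029404 386.11321791701016 456.7231750488281 385.1566467285156 36.041542053222656
[576.19869824 322.95660796] 74.33242893178381 64.41425694822541
[576.47922163 323.27354916] 73.92551101390958 64.50427147410278<stdin>:12: RuntimeWarning: Mean of empty slice.
  ret = ret.dtype.type(ret / rcount)
Traceback (most recent call last):
ValueError: zero-size array to reduction operation maximum which has no identity
```

Run:
```python
from h import *
im=viewer.camera("top").astype(int);f1=cv2.imread("pics/full1.png").astype(int);f6=cv2.imread("pics/full6.png").astype(int);f5=cv2.imread("pics/full5.png").astype(int)
def d(n,P0,ref,r):
    u,v=px("top",P0)[0].astype(int);print(n,np.abs(im-ref)[v-r:v+r,u-r:u+r].mean().round(1))
d("amber",[365.3,325.3,35],f1,11);d("clear",[705.9,-79.6,35],f1,11)
d("stack",[648,82.6,60],f5,20);d("paddle foot",[590,-300,20],f6,18)
workorder.sign_off();print(st())
```

```text
amber 2.2
clear 2.6
stack 0.7
paddle foot 4.4
the job is handed in; nothing more can be done
the job is handed in; nothing more can be done
```

The job is done and handed in at about 75 s of the 210 s limit, with no verdict reported.

- **Lever opened first:** I swung it to its end stop before touching any ware, and it stayed open while I worked. The first sweep halted part-way because the wrist ran to its limit and spun; I re-measured and finished it.
- **Pans:** Only three loose pans were there. One had been knocked aside during the run, so I measured it again before picking it up. All three went in nose to nose, each within 0.5 mm of its expected seat height, and the rims looked even in the picture.
- **Paddle:** The larger one leans with its green blade down and its foot on the blue stop. The handle top rests on the clear panel, close to the stand's middle line (0 mm at the top, about 5 mm at the foot).
- **Lever closed last:** It reads about 64.4–64.5°, against 64.9–65.1° for the pointer, so they agree to about 0.01 rad. The pointer's tip is where it was.

**Final picture checks**
- **Stack and bottles:** The stack had not changed (0.7 average pixel difference). The two bottles differed only slightly (2.2 and 2.6).
- **Paddle foot:** It differed more (4.4) from the picture taken after I let go. I put that down to the arm's different parking position. I didn't look again, so that check is not fully clean.
- **Yellow pointer:** An automatic check found no yellow pixels and failed, so the pointer was checked by eye only.

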